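# Wedge the rocking tube heater

## Task

The tube heater on the bench rocks, because the foot under its front left corner has lost its pad and hangs just clear of the bench. Push the loose grey wedge along the bench, thin end first, under that foot until the heater stands level on it and no longer rocks, testing by pressing down on the corner; do not pick up or shove the heater, do not pick up the wedge, and leave the other things where they stand. Finish while still pressing down firmly with the fingertips on top of that corner, with the heater level and the wedge carrying the push.

Things in the scene. Friction and masses are not known exactly. Their poses are not given: they have to be found in the camera images.
- heater: loose 3 kg box, grey below, white above: 200 mm (its x) by 260 mm (its y), flat top 90 mm and underside 16 mm above the bench; tube block on the middle and rear of the top, up to 113 mm high. Origin: centre of the footprint, at bench level. x points to its rear, y to its left (as the robot sees it); the front (-x), with display, faces the robot. Domed feet, 16 mm across, at x +-78, y +-108 mm
- weak_corner (a point): point on the heater's flat white top straight above the short foot, 22 mm in from front and left edges, 90 mm above the bench: the place to press. This foot is 4 to 8 mm (unknown) shorter than the three 16 mm good ones. At rest the heater stands level on those; about 2 N down on this corner makes it sink by these 4 to 8 mm (0.03 to 0.06 rad)
- wedge: loose grey wedge, 130 mm long (its x), 50 mm wide, 90 g, lying flat; top slopes evenly from 18 mm at the thick upright end (-x) to 2 mm at the thin end (+x). Origin: centre of its underside. Thin end starts 30 to 55 mm short of the short foot, pointing roughly at it (12 mm, 0.12 rad). Slides at about 0.5 N; the push rises fast when it meets the foot; over 25 N may raise or shove it
- tube_rack: black rack with capped tubes, 130 x 86 mm, 74 mm high, to the heater's left; origin at the centre of its underside; leave alone
- tip_box: black box of pipette tips, 120 x 84 mm, 68 mm high, to the heater's right; origin at the centre of its underside; leave alone
- reagent_bottle: brown bottle with white cap, 42 mm diameter, 75 mm high, in front of the heater's right half; origin at the centre of its underside; leave alone
Not all that is in view belongs to the job. Several things look just like the wedge: the one meant starts farthest to the robot's left.

How it is judged:
By the outcome, as a careful person would: the job done as asked, in the order asked, and still so for the second after the job is handed in, while the arm keeps its last pose, push and grip.
It also fails if it takes over 45 s, if anything falls off the work surface, if the arm or the gripper's body presses on something with over 40 N, if the wrist force passes 120 N, or if a joint passes its speed limit or range.

## Robot

A 7-joint arm with a two-finger parallel gripper is mounted at the origin on the work surface. World frame = base frame: x ahead of the robot, y to its left, z up, the work surface at z = 0. Lengths are in m, angles in rad, forces in N, time in s.
With the tool pointing down it reaches from about 0.425 to 0.95 m from the base axis. Payload 4.7 kg.
Tool frame: the origin (TCP) lies between the finger pads; the fingertips stand 25 mm ahead of it and the grasp point (between the pads) lies 6 mm ahead of it; x points along the fingers, z is the direction in which the jaws open and shut, and the axes are right-handed (so a half turn about x gives the same grasp; the last joint's range is limited). The gripper opens to 85 mm and grips with 20 to 120 N. Pads are 22 mm wide; open, the fingers measure 114 mm over their backs; the gripper's body (76 mm by 85 mm) begins 54 mm behind the grasp point. The pads swing forward as they close: fully open they stand 13 mm farther back than shut.
Start: joints at [-1.229, 0.469, -0.049, 1.532, 0.024, 1.141, -0.082], TCP at [0.245, 0.629, 0.256] pointing down, gripper open.
Joint ranges: [-2.59, 2.59], [-0.33, 1.99], [-1.39, 1.29], [0.1, 2.45], [-1.04, 4.18], [0.21, 1.99], [-2.66, 2.66]. Speed limits (rad/s): [2.57, 2.57, 3.14, 3.14, 3.14, 3.14, 3.14].

## Interface

Orientations are given as a 3x3 rotation matrix whose columns are the frame's x, y, z axes.
In Python, from rig import * gives the robot as it stands. Calls block until the motion is done:
- movep(position, orientation): joint-space move of the TCP to a pose.
- move_l(position, attitude=None, feed=0.15, until_force=None): straight line of the TCP; attitude=None keeps the orientation; feed is the mean speed in m/s. With until_force (N) it stops when the force on the tool has changed by that much, and returns True; else False.
- move_joints(angles): joint-space move.
- command_gripper(opening, newtons=None): finger opening in m; newtons is the grip in N (None keeps the last); returns when the fingers have stopped.
- sleep(seconds).
- inverse_kinematics(position, orientation): joint angles nearest the present ones, or None.
- sense(): the state.
- camera(name): name is "scene" or "top" or "wrist"; returns (picture, depth): 400x640x3 uint8, red, green, blue; 400x640 float32, m along the optical axis (not along the pixel's ray), 0 where there is no reading.
- camera_params(name): a dict with "K" (3x3 intrinsics, pixels), "position" and "rotation" of the camera in the world; the wrist camera has in their place "tool_from_camera" (4x4, takes a point from camera to tool coordinates, whose origin is the TCP and whose axes are the tool frame's). Camera axes: x right, y down, z forward; pixel columns grow to the right and rows downward; lengths in m; the calibration is good to about 2 mm. A picture is of the moment at which its call begins: read the wrist's pose just before it. camera_params takes no time and is no camera call.
A pose or a line that the arm cannot do raises Unreachable and nothing moves.
- finish_job(): hands the job in, once; it reports no verdict.
The state is a dict: "time_s": time; "joint_pos": joint angles; "qd": joint speeds; "joint_efforts": joint torques, N m; "position": TCP position; "tcp_rot": TCP orientation; "wrist_force": force on the tool from outside, world axes, zero at the start; "ft_torque": the same for the moment, N m; "finger_gap": finger opening in m.
Only numpy, scipy, OpenCV 4.12 (cv2) and the standard library are available. Lean on these libraries where they do the work, as an engineer would, in place of code of your own. Each camera call takes 0.05 s, during which the arm holds its last target.

## Working session

There is one attempt and no reset: what is moved stays moved. The work goes in short steps, each a Python script; the robot and the scene stay as the last script left them, time stands still between calls to the robot, and variables do not carry over. Pictures are saved under pics/ and viewed, and the job is handed in when it is done.

```bash
ls; mkdir -p pics; python3 - <<'E'
from rig import *
import cv2,numpy as np
for n in("scene","top"):
    p,d=camera(n); cv2.imwrite(f"pics/{n}0.png",p[:,:,::-1]); np.savez(f"{n}0.npz",p=p,d=d)
    print(n,camera_params(n))
s=sense();print(s["time_s"],s["position"],s["tcp_rot"],s["wrist_force"])
E
```

```text
pics
scene {'K': array([[513.33724638,   0.        , 322.96884801],
       [  0.        , 513.33724638, 199.71673576],
       [  0.        ,   0.        ,   1.        ]]), 'position': array([1.05035594, 0.61176376, 1.11816481]), 'rotation': array([[-0.76650252,  0.50100345, -0.40183258],
       [ 0.64220612,  0.60445358, -0.47138856],
       [ 0.00672185, -0.61937986, -0.78506267]])}
top {'K': array([[416.78439348,   0.        , 320.2451152 ],
       [  0.        , 416.78439348, 197.7010497 ],
       [  0.        ,   0.        ,   1.        ]]), 'position': array([ 0.3381643 , -0.0143897 ,  1.12669952]), 'rotation': array([[-0.01136642, -0.98659625,  0.16278405],
       [-0.99961658,  0.00710058, -0.0267634 ],
       [ 0.02524881, -0.16302584, -0.98629867]])}
0.1 [0.24437263 0.6286997  0.25537327] [[-5.79566961e-04 -9.32067748e-01  3.62283560e-01]
 [-1.65256582e-03  3.62284018e-01  9.32066285e-01]
 [-9.99998467e-01 -5.85026016e-05 -1.75027115e-03]] [ 1.39066566 -0.32811294  1.04797775]
```

View pics/top0.png

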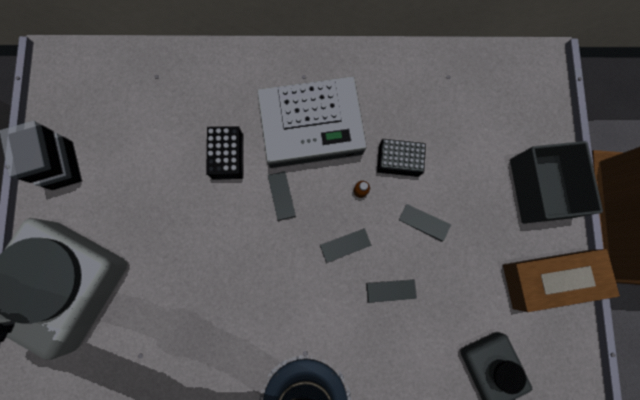

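View pics/scene0.png

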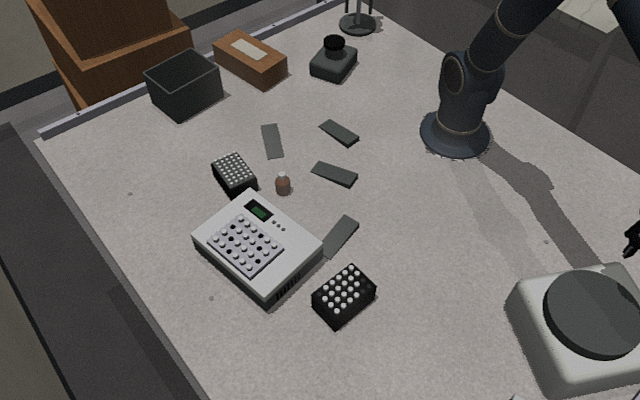

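Top view: the target wedge is at about px (282,196), the heater at (312,122) and the bottle at (362,188). The rack is at (225,152) and the tip box at (402,157). Next I'll zoom in and measure.

```bash
cat > h.py <<'E'
import cv2,numpy as np
from rig import *
def ray(n,uv,z):
    c=camera_params(n);K=c["K"];uv=np.atleast_2d(uv).astype(float)
    d=np.c_[(uv-K[:2,2])/[K[0,0],K[1,1]],np.ones(len(uv))]@c["rotation"].T
    o=c["position"];return o+d*((z-o[2])/d[:,2])[:,None]
def cloud(n,d):
    c=camera_params(n);K=c["K"];v,u=np.mgrid[:400,:640]
    P=np.dstack([(u-K[0,2])/K[0,0]*d,(v-K[1,2])/K[1,1]*d,d])
    return P@c["rotation"].T+c["position"]
E
python3 - <<'E'
from h import *
f=np.load("top0.npz");p,d=f["p"],f["d"]
cr=cv2.resize(p[70:230,200:440],None,fx=3.3,fy=3.3,interpolation=cv2.INTER_CUBIC)
cr=np.clip(cr.astype(float)*1.6,0,255).astype(np.uint8)
cv2.imwrite("pics/topz.png",cr[:,:,::-1])
P=cloud("top",d)
print("bench z",np.median(P[210:225,310:340,2]))
# heater top by depth
m=((abs(P[...,2]-.09)<.006)&(p.mean(2)>60)).astype(np.uint8); m[:, :250]=0;m[:,375:]=0
m=cv2.morphologyEx(m,cv2.MORPH_OPEN,np.ones((3,3)))
cs=max(cv2.findContours(m,0,1)[0],key=cv2.contourArea)
pts=ray("top",cs[:,0],.09)
r=cv2.minAreaRect((pts[:,:2]*1000).astype(np.float32));print("heater",r,cv2.boxPoints(r))
# wedge: color
g=p.astype(int).mean(2);print(p[196,282],p[196,310],p[215,290])
m=np.zeros((400,640),np.uint8);m[165:230,260:310]=((g<85)[165:230,260:310])
print(np.array2string(g[165:225:4,264:302:2].astype(int)))
E
```

```text
bench z -0.000747812181803309
heater ((719.921875, -21.585784912109375), (198.9563446044922, 258.41900634765625), 8.140722274780273) [[ 603.1494     92.235115]
 [ 639.7428   -163.57988 ]
 [ 836.69434  -135.40668 ]
 [ 800.10095   120.40831 ]]
[59 62 64] [113 110 113] [60 64 66]
[[111  97  51  16  13  13  14  16  16  20  22  28  34  43  50  54  58  64
   65]
 [111 109  74  65  64  62  63  69  66  67  67  66  65  66  65  66  67  65
   64]
 [116 112  76  63  58  52  46  42  50  51  55  91 107 109 106 111 110 107
  108]
 [115 111  68  59  58  58  59  58  59  59  59  80 109 110 107 110 110 112
  110]
 [110 110  96  59  59  59  59  59  60  59  60  63 101 109 106 108 109 108
  106]
 [112 112 109  68  60  60  59  60  59  61  59  62  79 109 108 111 108 106
  108]
 [114 110 108  88  60  60  60  60  61  60  61  61  63 108 113 108 105 105
  107]
 [111 113 113 104  66  60  61  60  60  61  61  61  60  85 107 106 105 106
  106]
 [108 110 106 105  73  60  61  61  61  62  62  62  61  64 102 108 107 105
  105]
 [106 107 108 107  95  61  60  61  61  61  63  62  61  61  79 107 107 104
  107]
 [112 105 109 108 106  76  60  61  62  62  63  62  61  62  71 105 103 105
  109]
 [106 109 109 108 105  95  60  62  62  63  62  63  62  63  63  82 104 103
  106]
 [109 106 109 110 108 105  69  63  63  63  63  64  63  63  63  71 103 108
  106]
 [109 107 109 109 107 110  94  62  63  61  58  55  47  44  50  65  98 106
  105]
 [111 109 109 105 106 113 106  72  93 103 106 105 106 102 104 105 104 106
  109]]
```

View pics/topz.png

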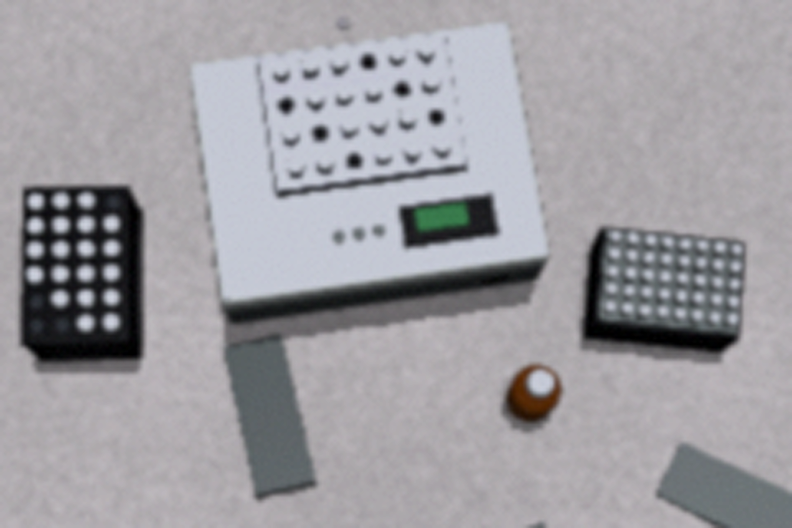

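```bash
cat >> h.py <<'E'
def wedge_top(p,r0=177,r1=212,c0=255,c1=310):
    g=cv2.GaussianBlur(p.astype(np.float32).mean(2),(3,3),0)
    L=[];R=[]
    for v in range(r0,r1):
        row=g[v,c0:c1];i=np.where(row<84)[0]
        if len(i)<8: continue
        a,b=i[0],i[-1]
        L.append((c0+a-(84-row[a])/(row[a-1]-row[a]),v));R.append((c0+b+(84-row[b])/(row[b+1]-row[b]),v))
    return np.array(L),np.array(R)
E
python3 - <<'E'
from h import *
p=np.load("top0.npz")["p"]
L,R=wedge_top(p)
def obj(x0,uv): # height varies from .018 at thick x to .002
    z=np.full(len(uv),.01)
    for _ in range(4):
        q=np.array([ray("top",a,b)[0] for a,b in zip(uv,z)]);z=np.clip(.018-.016*(q[:,0]-x0)/.129,.002,.018)
    return q
x0=.47
# thick end: dark front face bottom at row ~218
g=p.astype(float).mean(2)
for c in (284,288,292): print(c,g[208:224,c].astype(int))
for c in (272,276,280,284): print(c,g[160:180,c].astype(int))
for uv in (L,R):
    q=obj(x0,uv);k=np.polyfit(q[:,0],q[:,1],1);print(np.arctan(k[0]),np.polyval(k,[.47,.60]),q[0],q[-1],np.std(q[:,1]-np.polyval(k,q[:,0])))
for uv,z in (((284,218.5),0),((290,217),0),((292,216.3),0),((272,173),.002),((284,171.5),.002)): print(uv,ray("top",uv,z))
E
```

```text
284 [ 63  62  62  63  63  63  62  63  64  58  45  60  95 106 106 105]
288 [ 61  62  63  62  64  63  63  64  59  47  50  71  97 106 106 107]
292 [ 64  63  63  63  63  63  63  60  46  50  76  99 105 104 103 104]
272 [111  75  45  29  20  13  13  26  49  64  67  67  65  58  49  53  58  58
  59  59]
276 [92 59 37 22 14 14 19 38 54 63 66 66 60 46 52 58 58 59 59 58]
280 [72 43 27 16 14 16 31 54 66 66 67 59 47 50 56 59 57 59 60 60]
284 [52 35 22 16 13 22 46 62 66 67 63 49 45 55 60 59 59 59 59 59]
0.2298456015853024 [0.07337622 0.10379369] [0.5820699  0.09957462 0.00409997] [0.48622517 0.07689498 0.01598755] 0.0003224640809890577
0.23075889201313113 [0.02164111 0.05218383] [0.58175734 0.04800468 0.00413874] [0.48580447 0.02530477 0.01603973] 0.0003835220811473083
(284, 218.5) [[0.46765061 0.0540302  0.        ]]
(290, 217) [[0.471607   0.03778255 0.        ]]
(292, 216.3) [[0.47347402 0.0323596  0.        ]]
(272, 173) [[0.59371353 0.08725418 0.002     ]]
(284, 171.5) [[0.59776278 0.05427168 0.002     ]]
```

```bash
cat >> h.py <<'E'
def R(th):
    c,s=np.cos(th),np.sin(th); return np.array([[0,-c,-s],[0,-s,c],[-1,0,0]],float)
FOOT=np.array([.6275,.0743])
def st(t=""):
    s=sense();print(t,"t",round(s["time_s"],2),"pos",np.round(s["position"],4),"F",np.round(s["wrist_force"],2),"gap",round(float(s["finger_gap"]),4));return s
E
python3 - <<'E'
from h import *
th=.230;u=np.array([np.cos(th),np.sin(th)]);E=np.array([.468,.0467]);a=E-.028*u
movep([*a,.15],R(th)); st("above")
command_gripper(.026); st()
p,d=camera("wrist");cv2.imwrite("pics/w1.png",p[:,:,::-1])
print(move_l([*a,.05],feed=.15)); st()
print(move_l([*a,.012],feed=.03,until_force=3)); st("touch")
E
```

```text
above t 2.35 pos [0.4412 0.0411 0.1502] F [0.01 0.39 0.18] gap 0.0853
 t 2.95 pos [0.4407 0.0403 0.15  ] F [-0.54 -0.24 -0.05] gap 0.0259
False
 t 3.82 pos [0.4413 0.0403 0.0504] F [0.04 0.38 0.51] gap 0.0262
True
touch t 4.66 pos [0.4407 0.0403 0.0249] F [-2.03 -0.33  9.4 ] gap 0.0262
```

View pics/w1.png

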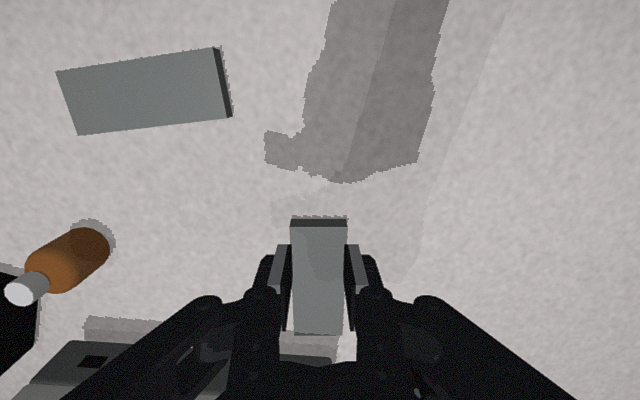

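```bash
python3 - <<'E'
from h import *
th=.230;u=np.array([np.cos(th),np.sin(th)]);E=np.array([.468,.0467]);b=.0125
s=sense();move_l([s["position"][0],s["position"][1],.031],feed=.04)
a=E-.010*u
move_l([*a,.031],R(th),feed=.03);st("near")
E1=E+.022*np.array([np.cos(.2),np.sin(.2)]);d=FOOT-E1;t1=np.arctan2(d[1],d[0]);u1=np.array([np.cos(t1),np.sin(t1)])
print("E1",E1,"t1",t1)
print(move_l([*(E1-b*u1),.031],R(t1),feed=.025,until_force=6));st("aligned")
for n in("top","wrist","scene"):
    p,d=camera(n);np.savez(n+"1.npz",p=p,d=d)
    if n=="top":p=cv2.resize(p[130:240,220:380],None,fx=4,fy=4,interpolation=2)
    if n=="scene":p=cv2.resize(p[180:330,180:400],None,fx=3.5,fy=3.5,interpolation=2)
    cv2.imwrite(f"pics/{n}1.png",p[:,:,::-1])
E
```

```text
near t 5.72 pos [0.4581 0.0444 0.0309] F [-0.11 -0.89  0.04] gap 0.0259
E1 [0.48956146 0.05107073] t1 0.16683768719222583
False
aligned t 6.65 pos [0.4773 0.049  0.031 ] F [-0.68 -0.17 -0.93] gap 0.026
```

View pics/top1.png

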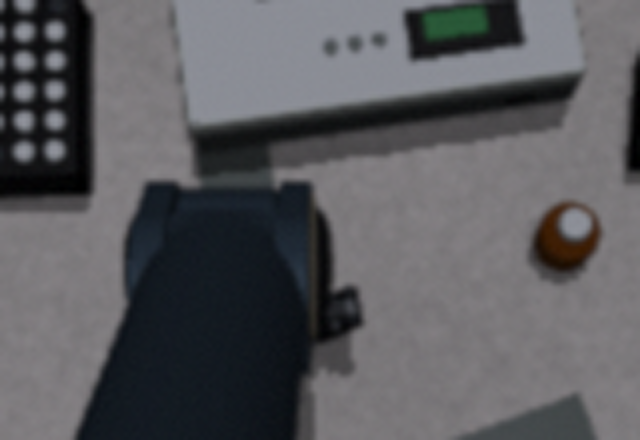

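View pics/wrist1.png

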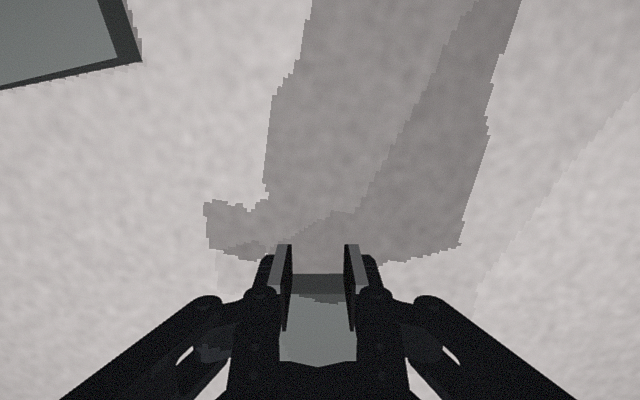

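View pics/scene1.png

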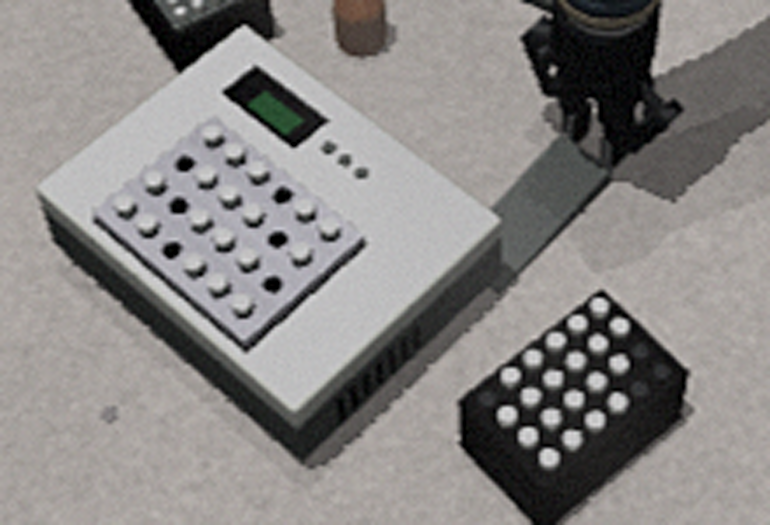

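```bash
python3 - <<'E'
from h import *
p=np.load("scene1.npz")["p"]
c=cv2.resize(p[205:270,310:375],None,fx=9,fy=9,interpolation=0);c=np.clip(c*1.4,0,255).astype(np.uint8)
for i in range(0,65,10):
    cv2.putText(c,str(310+i),(i*9,10),0,.35,(255,0,0));cv2.putText(c,str(205+i),(0,i*9+8),0,.35,(255,0,0))
cv2.imwrite("pics/sc1z.png",c[:,:,::-1])
g=cv2.GaussianBlur(p.astype(np.float32).mean(2),(3,3),0)
for v in range(212,262,4): print(v,g[v,318:366:2].astype(int))
E
```

```text
212 [156 157 157 158 157 158 160 158 139  96  98  62  19  20   9  39  73   7
  11  11   9  21  92  33]
216 [157 158 158 157 160 163 158 148 143 143  95  57  43  16   6  52  94  40
   4  13  12  10  14  10]
220 [163 161 158 160 165 162 159 150 149 145  98  79  72  36  65  89  84  45
  19  10   9  12  11  21]
224 [161 160 160 161 158 158 158 155 118  85  79  79  81  81  59  52  70  47
  33   6  34  70  81  88]
228 [164 161 159 158 162 160 126  90  81  81  81  81  81  80  80  80  72  65
  52  80  88  88  87  86]
232 [156 157 157 160 139  98  88  86  85  84  82  82  82  80  82  81  66  38
  99 131 131 112  85  85]
236 [160 165 144 103  92  94  91  85  83  82  84  81  81  81  70  39  96 148
 146 146 150 151 150 152]
240 [183 146  96  93  95  95  94  93  93  91  83  83  79  54  81 142 148 149
 149 151 151 143 149 150]
244 [187 171 115  95  95  94  92  93  92  94  89  61  99 148 149 148 147 148
 148 152 154 150 148 148]
248 [108  85  75  94  95  95  94  94  93  69 107 158 160 154 151 152 151 150
 154 153 151 150 148 150]
252 [ 69  53  59  97  97  95  94  82 110 164 165 166 164 165 155 152 151 155
 154 154 152 153 154 151]
256 [ 51  54  55  65  85  85 116 157 160 164 164 164 167 167 169 158 149 154
 155 159 163 165 165 166]
260 [ 53  56  64  64  81 141 161 165 169 167 166 166 166 167 163 166 172 169
 163 163 165 170 166 164]
```

View pics/sc1z.png

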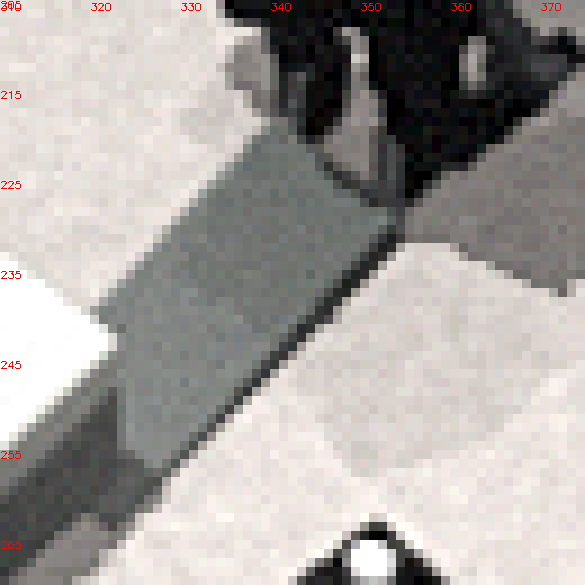

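```bash
python3 - <<'E'
from h import *
p=np.load("scene1.npz")["p"]
g=cv2.GaussianBlur(p.astype(np.float32).mean(2),(3,3),0)
A=[];B=[]
for v in range(233,257):
    row=g[v];T=112
    # bottom-left edge: from right going left into dark
    u=next(u for u in range(390 if v>240 else 356,300,-1) if row[u]>T and row[u-1]<=T)
    A.append((u-(row[u]-T)/(row[u]-row[u-1]),v))
for v in range(224,238):
    row=g[v];T=120
    u=next(u for u in range(315,350) if row[u]>T and row[u+1]<=T)
    B.append((u+(row[u]-T)/(row[u]-row[u+1]),v))
a=ray("scene",A,0);
b=np.array([ray("scene",q,z)[0] for q,z in zip(B,np.linspace(.017,.0125,len(B)))])
for q in(a,b):
    k=np.polyfit(q[:,0],q[:,1],1);print(np.arctan(k[0]),np.polyval(k,[.49,.55,.6275]),q[0],q[-1])
print(ray("scene",(352.5,229),.018), ray("scene",(339,218.5),.018))
# heater cross-check: front-left top corner, scene
print(ray("scene",(322.3,242.3),.09))
E
```

```text
0.1518237401030373 [0.07802148 0.08720155 0.09905914] [0.4882217  0.07732756 0.        ] [0.58213162 0.09188643 0.        ]
0.1990687690097028 [0.02593623 0.03804067 0.05367558] [0.51680346 0.03148446 0.017     ] [0.56519381 0.04097685 0.0125    ]
[[0.49042062 0.07515331 0.018     ]] [[0.49526007 0.02699779 0.018     ]]
[[0.60873714 0.09293917 0.09      ]]
```

```bash
python3 - <<'E'
from h import *
s=sense();t1=.1668;u1=np.array([np.cos(t1),np.sin(t1)]);p0=s["position"][:2]
print(move_l([*(p0+.030*u1),.031],R(t1),feed=.04,until_force=5));st("a")
print(move_l([*(sense()["position"][:2]+.045*u1),.031],R(t1),feed=.02,until_force=5));s=st("b")
print("advance",(s["position"][:2]-p0)@u1)
sleep(.2);st("c")
p,d=camera("scene");np.savez("scene2.npz",p=p,d=d)
cv2.imwrite("pics/scene2.png",cv2.resize(p[180:330,180:400],None,fx=3.5,fy=3.5,interpolation=2)[:,:,::-1])
E
```

```text
False
a t 7.7 pos [0.5067 0.0539 0.031 ] F [-0.27  0.32 -0.13] gap 0.0262
True
b t 8.86 pos [0.5255 0.0571 0.0305] F [-0.08  0.27  0.02] gap 0.0258
advance 0.04896943858535458
c t 9.06 pos [0.5245 0.057  0.0301] F [ 0.96 -0.52 -0.96] gap 0.0258
```

View pics/scene2.png

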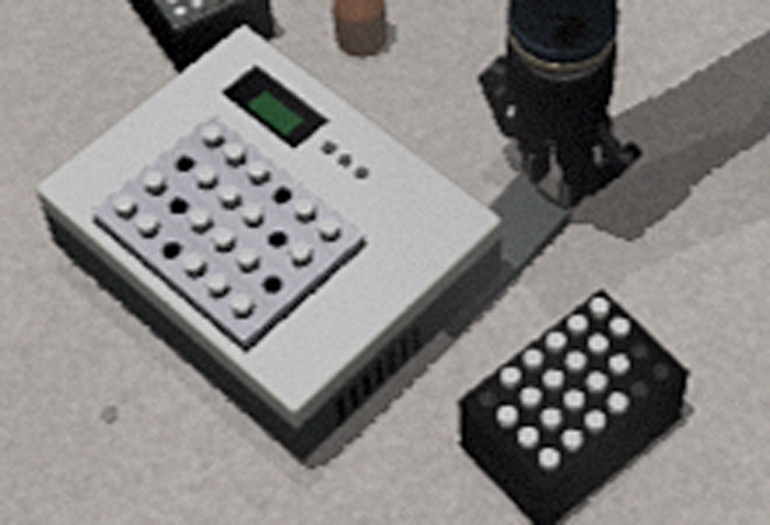

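```bash
python3 - <<'E'
from h import *
t1=.1668;u1=np.array([np.cos(t1),np.sin(t1)])
s=sense();p0=s["position"][:2].copy()
for i in range(9):
    q=sense()["position"][:2]
    tgt=p0+.001*(i+1)*u1
    r=move_l([*tgt,.031],R(t1),feed=.01,until_force=8);s=sense()
    F=np.mean([sense()["wrist_force"] for _ in range(3)],0)
    print(round((s["position"][:2]-p0)@u1*1000,2),np.round(F,2),r,round(s["time_s"],2))
    if r or -F[:2]@u1>8: break
E
```

```text
1.01 [ 0.12 -0.81  0.16] False 9.38
1.67 [-1.5  -0.86  1.4 ] False 9.63
1.87 [-3.51 -0.18  3.32] False 9.88
2.45 [-5.89 -0.56  5.08] False 10.13
2.95 [-6.09 -1.12  4.88] False 10.38
3.39 [-6.88 -1.2   5.84] False 10.63
3.93 [-8.39 -2.14  6.45] False 10.88
```

```bash
cat >> h.py <<'E'
W=np.array([.6285,.0745])
def press(goal=10,step=.001,n=14,z0=.117):
    move_l([*W,z0],R(.142),feed=.08);sleep(.2)
    f0=np.mean([sense()["wrist_force"] for _ in range(4)],0)
    for i in range(1,n+1):
        move_l([*W,z0-step*i],R(.142),feed=.02)
        F=np.mean([sense()["wrist_force"] for _ in range(5)],0)-f0;s=sense()
        print("cmd",round((z0-step*i)*1000,1),"z",round(s["position"][2]*1000,2),"F",np.round(F,2),"t",round(s["time_s"],2))
        if F[2]>goal: break
    return z0-step*i
E
python3 - <<'E'
from h import *
t1=.1668;u1=np.array([np.cos(t1),np.sin(t1)])
q=sense()["position"][:2]
move_l([*(q-.015*u1),.031],R(t1),feed=.06)
move_l([*(q-.015*u1),.15],R(t1),feed=.2)
command_gripper(0.0)
movep([*W,.15],R(.142))
p,d=camera("top");np.savez("top3.npz",p=p,d=d)
p2,d2=camera("scene");np.savez("scene3.npz",p=p2,d=d2)
press(10)
st()
E
```

```text
cmd 116.0 z 116.09 F [-1.03 -1.4   0.03] t 14.09
cmd 115.0 z 114.92 F [-0.11 -0.64 -0.74] t 14.34
cmd 114.0 z 114.37 F [-0.87 -0.48  3.04] t 14.59
cmd 113.0 z 114.22 F [-3.25 -0.55  7.75] t 14.84
cmd 112.0 z 114.11 F [-5.65 -1.13 13.01] t 15.09
 t 15.09 pos [0.6287 0.0746 0.1141] F [-5.15 -0.41 13.45] gap -0.0003
```

```bash
python3 - <<'E'
from h import *
p,d=camera("scene");np.savez("scene4.npz",p=p,d=d)
pt,dt=camera("top");np.savez("top4.npz",p=pt,d=dt)
c,s=np.cos(.142),np.sin(.142)
def fit(n,p,d):
    P=cloud(n,d);q=P-[.72,-.0216,0];X=c*q[...,0]+s*q[...,1];Y=-s*q[...,0]+c*q[...,1]
    m=(d>0)&(abs(P[...,2]-.09)<.012)&(p.min(2)>(70 if n=="top" else 120))&(abs(Y)<.12)&(X>-.09)&(X<.09)&((X<-.04)|(abs(Y)>.095))
    x,y,z=X[m],Y[m],P[...,2][m]
    k=np.ones(len(z),bool)
    for _ in range(5):
        A=np.c_[x,y,np.ones(len(x))];r,*_=np.linalg.lstsq(A[k],z[k],rcond=None);e=z-A@r;k=abs(e)<2.5*np.std(e[k])
    print(n,k.sum(),"slopes",r[:2].round(4),"corner z",(r@[-.078,.108,1]*1000).round(2),"c",r[2].round(4),"sd",np.std(e[k]).round(4))
for i in (0,1,2,3,4):
    for n in("scene","top"):
        try: f=np.load(f"{n}{i}.npz")
        except: continue
        print(i,end=" ");fit(n,f["p"],f["d"])
cv2.imwrite("pics/scene4.png",cv2.resize(p[180:330,180:400],None,fx=3.5,fy=3.5,interpolation=2)[:,:,::-1])
st()
E
```

```text
0 scene 2156 slopes [ 0.0009 -0.0025] corner z 90.45 c 0.0908 sd 0.0019
0 top 2207 slopes [ 0.0012 -0.0024] corner z 87.96 c 0.0883 sd 0.0018
1 scene 2158 slopes [ 0.0012 -0.0024] corner z 90.35 c 0.0907 sd 0.0019
1 top 2259 slopes [ 0.0007 -0.0023] corner z 88.17 c 0.0885 sd 0.0018
2 scene 2190 slopes [ 0.0009 -0.0021] corner z 90.52 c 0.0908 sd 0.0019
3 scene 2099 slopes [-0.0007 -0.002 ] corner z 90.7 c 0.0909 sd 0.0019
3 top 1463 slopes [-0.0006 -0.0011] corner z 88.4 c 0.0885 sd 0.0018
4 scene 2010 slopes [ 0.001  -0.0024] corner z 90.3 c 0.0906 sd 0.0019
4 top 1393 slopes [ 0.0017 -0.0001] corner z 88.36 c 0.0885 sd 0.0019
 t 15.19 pos [0.6287 0.0746 0.1141] F [-4.55  0.83 13.23] gap -0.0001
```

View pics/scene4.png

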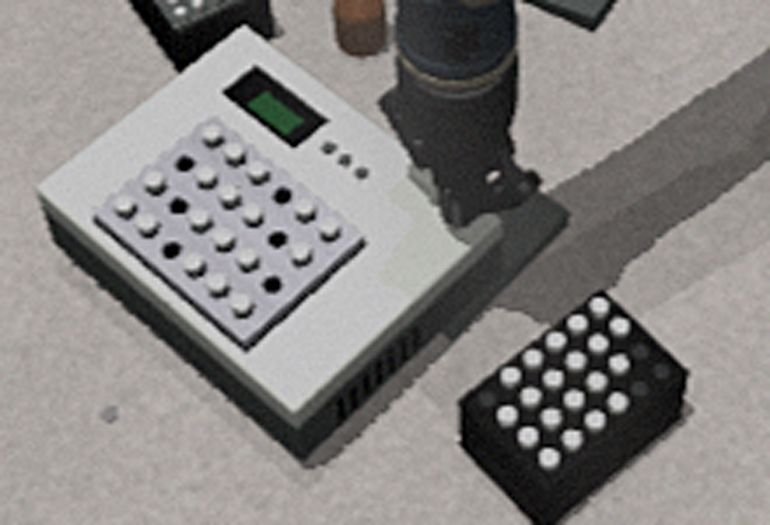

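```bash
python3 - <<'E'
from h import *
move_l([W[0]-.001,W[1],.1112],R(.142),feed=.01);sleep(.8)
for _ in range(3): st();sleep(.2)
p,d=camera("scene");p0=np.load("scene0.npz")["p"]
df=(abs(p.astype(int)-p0).max(2)>40).astype(np.uint8)*255
cv2.imwrite("pics/diff.png",np.hstack([cv2.resize(df[150:330,170:400],None,fx=1.7,fy=1.7)]))
E
```

```text
t 16.27 pos [0.6286 0.0746 0.1141] F [-4.21 -0.31 15.62] gap 0.0001
 t 16.47 pos [0.6286 0.0746 0.1141] F [-5.14 -0.61 15.86] gap -0.0002
 t 16.67 pos [0.6286 0.0746 0.114 ] F [-4.04 -0.11 16.66] gap -0.0001
```

View pics/diff.png

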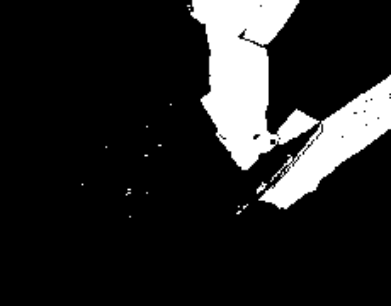

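The difference image shows only the arm, its shadow and the wedge changed. The heater, rack, bottle and tip box haven't moved. Pressing at a steady 16 N gives no sinking, so I'm handing in.

```bash
python3 -c "
from h import *
finish_job()"
```

```text
the job is handed in; nothing more can be done
```

The heater now stands level on the wedge, and the corner no longer sinks when pressed. I handed the job in at about 17 s, with the closed fingertips still pressing down on that corner at about 16 N.

- **Wedge:** I pushed it along the bench from its thick end, turned it to point at the short foot, and slid it under until the push reached about 8 N.
- **Rocking:** from 3 N to 13 N of press the fingertips went down only about 0.3 mm, and they stayed there at 16 N. An unsupported foot would have let the corner sink 4 to 8 mm at 2 N.
- **Level:** while pressed at 13 N, the tilt of the heater's top matched its starting tilt to about 0.001 rad in the scene camera. The top camera, partly blocked by the arm, differed by about 0.002 rad on one axis. Before pressing, the corner read 0.2 to 0.4 mm high, close to the noise.
- **Other things:** comparing the scene camera's view before and after, only the arm, its shadow and the wedge changed around the heater. The heater, rack, tip box and bottle showed no movement.
- **Side force:** about 4 to 5 N of sideways force stayed on the fingertips during the final press, and a 1 mm correction did not clearly reduce it.

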